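# Pump up the sample cell and hang the temperature probe in it

### The job

Pump the sample lift's sprung hand lever through full strokes until the glass cell has risen all the way up under the guide plate, then let the lever spring back. Take the long-stemmed temperature probe out of its stand by its handle and lower it upright through the guide hole, never touching the hole or the cell with it (it must read the air in the cell, not the metal), until its tip hangs in the lower half of the cell clear of the bottom. Finish holding it there, still and centred in the hole, gripper closed on it; raise the cell with the lever only, and leave the short probe and everything else where they stand.

Things in the scene. Friction and masses are not known exactly. Their poses are not given: they have to be found in the camera images.
- lift_frame: Sample lift, fixed: grey base 190 x 128 x 12 mm, two steel posts 92 mm apart carrying an aluminium guide plate 56 x 124 x 12 mm (underside at z 134, top at 146 mm). Origin: on the worktop right under the guide hole; x points to the lift's back, its hand lever sticks out at -x; z up. The lever's pivot axis runs along y at x = -85, z = 62 mm.
- guide_mouth (a point): Centre of the guide hole at the top of its black bush (30 mm outside, 4 mm proud of the guide plate), 150 mm above the worktop. The hole is vertical, round, 18 mm in diameter, 16 mm long.
- cell_floor (a point): Centre of the inner floor of the round glass cell that stands on the lift's carriage, on the guide hole's axis. Cell: 40 mm outside, 30 mm inside diameter, 45 mm deep inside. With the carriage all the way up this point is 83 mm and the cell's rim 128 mm above the worktop.
- lift_carriage (a joint): Height of carriage and cell, m: 0 = bottom, 0.052 = all the way up. Starts 0 to 0.012 (may settle 3 mm up). Friction (12 N) holds it. Each full down stroke of the lever lifts it by 8 to 22 mm through a spring pawl on a rack of 8 mm pitch; it stays up on the return. 3 or 4 full strokes bring it home, the last tooth only at the very end of a stroke; more strokes then do nothing.
- lever (a joint): Angle of the hand lever, rad: 0 = sprung up at rest (the lever then slopes 0.30 rad up towards its pad), 0.60 = all the way down at its stop (0.30 rad below level). The spring brings it back up when let go. Pressing the pad fully down takes up to about 12 N.
- lever_pad (a point): Centre of the top face of the lever's black rubber pad (40 mm along the lever, 60 wide, 14 thick) at its free end, 135 mm along the lever from the pivot and 11 mm above the line through it: z 112 mm at rest, 33 mm fully down. Moves on an arc, 80 mm down and up to 9 mm along the lift's x. Press it straight down with the closed fingertips.
- probe: Temperature probe, loose, 56 to 112 g, upright in the stand, hung by its stop disc: steel stem 8 mm thick, 75 mm long with round tip, disc 26 mm wide and 4 mm thick, then a white square handle 24 x 24 mm from 79 to 129 mm above the tip, small cap, 133 mm in all. Origin: the tip, z up the stem, x and y square to the handle's faces. In the stand its tip is 15 mm above the worktop.
- probe_tip (a point): Lower end of the probe's stem (its origin).
- probe_stop (a point): Point on the stem's axis at the underside of the stop disc, 75 mm above the tip.
- short_probe: A second probe in the stand's other hole, same handle and disc but its stem only 40 mm long; the two may stand in either hole. Not wanted here. Origin: its tip.
- probe_stand: White bench stand, fixed: a plate 50 x 160 x 8 mm whose top is 90 mm above the worktop, on four steel legs, foot 80 x 160 mm. Two holes of 14 mm at y = -45 and +45 mm. Origin: on the worktop under its middle; y along its length, z up.
- amber_bottle: Small brown bottle with black cap, 42 mm in diameter, 88 mm high, loose. Leave alone. Origin: centre of its underside.
- beaker: Clear beaker, 50 mm in diameter, 66 mm high, loose. Leave alone. Origin: centre of its underside.
- timer: White digital timer on its foot, 43 x 66 x 64 mm, loose. Leave alone. Origin: centre of its underside.
- labels: Roll of white labels lying flat, 63 mm in diameter, 26 mm high, loose. Leave alone. Origin: centre of its underside.
- cell: The carriage's load: platform 70 x 78 x 10 mm, toothed rack at the front and the glass cell, all one piece with the carriage; not to be touched by robot or probe. Origin: on the guide hole's axis, level with the worktop when joint lift_carriage is 0.
Mind the look-alikes: they are no part of the job. What is shaped like the probe but pink is not meant.

How it is judged:
By the outcome, as a careful person would: the job done as asked, in the order asked, and still so for the second after the job is handed in, while the arm keeps its last pose, push and grip.
It also fails if it takes over 67 s, if anything falls off the work surface, if the arm or the gripper's body presses on something with over 40 N, if the wrist force passes 120 N, or if a joint passes its speed limit or range.

### The arm

A 6-joint arm with a two-finger parallel gripper is mounted at the origin on a cart in front of the work surface, level with it; the furniture and walls round the work are solid. World frame = base frame: x ahead of the robot, y to its left, z up, the work surface at z = 0. Lengths are in m, angles in rad, forces in N, time in s.
With the tool pointing down it reaches from about 0.275 to 0.775 m from the base axis. Payload 14.6 kg.
Tool frame: the origin (TCP) lies at the very end of the fingers, on their centre line; the grasp point (between the pads) lies 19 mm behind it; z points along the fingers, y is the line along which they close (so a half turn about z gives the same grasp; the last joint's range is limited). The gripper opens to 85 mm and grips with 20 to 120 N. Pads are 22 mm wide; open, the fingers measure 114 mm over their backs; the gripper's body (76 mm by 85 mm) begins 54 mm behind the grasp point. The pads swing forward as they close: fully open they stand 13 mm farther back than shut.
Start: joints at [0.965, 0.263, -0.048, 1.259, 0, 1.415], TCP at [0.229, 0.473, 0.231] pointing down, gripper open.
Joint ranges: [-2.65, 2.65], [-0.89, 1.7], [-1.18, 1.37], [-2.13, 2.11], [-1.35, 1.29], [-3.14, 3.14]. Speed limits (rad/s): [1.89, 1.89, 2.57, 2.79, 3.14, 3.14].

### API

Orientations are given as [roll, pitch, yaw] about the fixed x, y, z axes, in that order (R = Rz(yaw) Ry(pitch) Rx(roll)).
In Python, from plant import ctrl gives the robot as it stands.
- The arm moves only by the tool drive_tool, never from a script. Its argument "commands" is a list of rows, each an object with "turn": the turn, a rotation vector about the tool's x, y, z in degrees, a list of three; "delta_pos": the shift along the tool's x, y, z in m, a list of three; "hand": the finger opening in m, from 0 to 0.0854. In form: [{"turn": [ax, ay, az], "delta_pos": [x, y, z], "hand": hand}, ...]. A call has 1 to 8 rows; each row shifts and turns the commanded pose from where the row before left it, along the tool's axes as they then stand; what a row does not reach is not made up. A row lasts 1/10 s, in which the tool goes at most 50 mm and 8.59 degrees, less where a joint would pass 70% of its speed; a pose out of reach is approached as far as the arm can. A call with a gripper value outside its range is refused whole. The fingers move at their own pace and stop on an object; "force" is the grip in N (left out, the last holds). Time passes only in rows, so rows that do not move let the fingers close. It gives the time, the measured TCP pose, the force, the opening and the grip force at its end, in the units of the state.
- ctrl.state(): the state, without advancing time (a new reading comes with each control period).
- ctrl.grab_frame(name): name is "scene" or "top" or "wrist"; returns (picture, depth): 420x560x3 uint8, red, green, blue; 420x560 float32, m along the optical axis (not along the pixel's ray), 0 where there is no reading.
- ctrl.camera_params(name): a dict with "fov_y" (degrees; the focal length in pixels is half the picture's height over the tangent of half this angle, whatever the lens; pixels are square), "cx", "cy" (the principal point, pixels), "eye" and "orientation" of the camera in the world; the wrist camera has in their place "hand_eye" (4x4, takes a point from camera to tool coordinates, whose origin is the TCP and whose axes are the flange's). Camera axes: x right, y down, z forward; pixel columns grow to the right and rows downward; lengths in m; the calibration is good to about 2 mm. A picture is of the moment at which its call begins: read the wrist's pose just before it. camera_params takes no time and is no camera call.
- ctrl.close_job(): hands the job in; it is judged then, once.
The state is a dict: "t": time; "qpos": joint angles; "qd": joint speeds; "joint_efforts": joint torques, N m; "eef_pos": TCP position; "orientation": TCP orientation; "wrist_force": force on the tool from outside, world axes, zero at the start; "wrist_torque": the same for the moment, N m; "opening": finger opening in m; "gripper_force": force on a finger pad.
Only numpy, scipy, OpenCV 4.12 (cv2) and the standard library are available. Lean on these libraries where they do the work, as an engineer would, in place of code of your own. Each camera call takes 0.05 s, during which the arm holds its last target. There are 200 camera calls.

## Working session

There is one attempt and no reset: what is moved stays moved. The work goes in short steps, Python scripts to look and compute and a tool call to move; the robot and the scene stay as the last step left them, time stands still between calls to the robot, and variables do not carry over. Pictures are saved under pics/ and viewed, at most 10 in all, crops included, and the job is handed in when it is done.

Besides the shell and the picture viewer there is one more tool, called after "Request:" in YAML: its name, and indented under it one key for each argument. drive_tool: Moves the arm, as the interface text tells. Its arguments: {"type":"object","properties":{"commands":{"type":"array"},"force":{"type":"number"}},"required":["commands"]}

```bash
mkdir -p pics; ls; cat > h.py <<'E'
import numpy as np, cv2
from scipy.spatial.transform import Rotation as R
from plant import ctrl
def T_tool(s):
    T=np.eye(4);T[:3,:3]=R.from_euler('xyz',s['orientation']).as_matrix();T[:3,3]=s['eef_pos'];return T
def cam(name,s=None):
    p=ctrl.camera_params(name);f=210/np.tan(np.radians(p['fov_y'])/2)
    if name=='wrist': T=T_tool(s)@np.array(p['hand_eye'])
    else:
        T=np.eye(4);o=np.array(p['orientation'],float)
        T[:3,:3]=o if o.shape==(3,3) else R.from_euler('xyz',o).as_matrix();T[:3,3]=p['eye']
    return f,p['cx'],p['cy'],T
def grab(name,fn):
    s=ctrl.state();im,d=ctrl.grab_frame(name);f,cx,cy,T=cam(name,s)
    cv2.imwrite(f'pics/{fn}.png',im[:,:,::-1]);np.savez(f'pics/{fn}.npz',im=im,d=d,f=f,cx=cx,cy=cy,T=T)
def cloud(fn):
    z=np.load(f'pics/{fn}.npz');d=z['d'];v,u=np.mgrid[:420,:560]
    P=np.stack([(u-z['cx'])/z['f']*d,(v-z['cy'])/z['f']*d,d],-1)
    return P@z['T'][:3,:3].T+z['T'][:3,3],z['im'],d
def ray(fn,u,v):
    z=np.load(f'pics/{fn}.npz');r=z['T'][:3,:3]@np.array([(u-z['cx'])/z['f'],(v-z['cy'])/z['f'],1]);return z['T'][:3,3],r
def atz(fn,u,v,h):
    o,r=ray(fn,u,v);return o+r*(h-o[2])/r[2]
def tri(a,b):
    (o1,r1),(o2,r2)=ray(*a),ray(*b);r1/=np.linalg.norm(r1);r2/=np.linalg.norm(r2)
    t=np.linalg.lstsq(np.stack([r1,-r2],1),o2-o1,rcond=None)[0];p,q=o1+t[0]*r1,o2+t[1]*r2
    return (p+q)/2,np.linalg.norm(p-q)
E
python3 - <<'E'
from h import *
for n in('scene','top','wrist'): print(n,ctrl.camera_params(n))
print(ctrl.state())
grab('scene','s0');grab('top','t0')
a=np.vstack([cv2.imread('pics/s0.png')]);
E
```

```text
pics
scene {'fov_y': 56.70354181444407, 'cx': 277.54071373326724, 'cy': 204.8843809962768, 'eye': array([-0.2493319 , -0.38006513,  0.56575584]), 'orientation': array([-2.02739473,  0.01243464, -1.11144235])}
top {'fov_y': 53.80202002296547, 'cx': 286.1027157473728, 'cy': 210.8311646113756, 'eye': array([0.42393776, 0.03147755, 1.47344259]), 'orientation': array([-3.03347804, -0.02186849, -1.56795102])}
wrist {'fov_y': 68.57635815720893, 'cx': 281.39992663804895, 'cy': 206.4319774633127, 'hand_eye': array([[-4.28640984e-04, -9.51142815e-01, -3.08750971e-01,
         7.89051381e-02],
       [ 9.99999904e-01, -3.80120218e-04, -2.17302405e-04,
         7.99578448e-04],
       [ 8.93231344e-05, -3.08751035e-01,  9.51142887e-01,
        -1.42896525e-01],
       [ 0.00000000e+00,  0.00000000e+00,  0.00000000e+00,
         1.00000000e+00]])}
{'t': 0.0, 'qpos': array([ 9.64732341e-01,  2.63545391e-01, -4.89544270e-02,  1.25938208e+00,
       -1.61319626e-05,  1.41548487e+00]), 'qd': array([-0.00024389, -0.00091235, -0.0004933 ,  0.00100748, -0.00036743,
       -0.00043216]), 'joint_efforts': array([-1.26250266e-03, -6.37619233e+01,  3.84565687e+01,  1.39375526e-02,
       -2.00382669e-04, -3.54401914e-05]), 'eef_pos': array([0.22856825, 0.47232692, 0.23080703]), 'orientation': array([-3.14051765e+00, -1.51987429e-04,  2.69084005e+00]), 'wrist_force': array([-0.28198011,  0.18807864, -0.16845255]), 'wrist_torque': array([-0.02534925,  0.00703256, -0.04727765]), 'gripper_force': 0.0, 'opening': 0.0857135008510501}
```

View pics/s0.png

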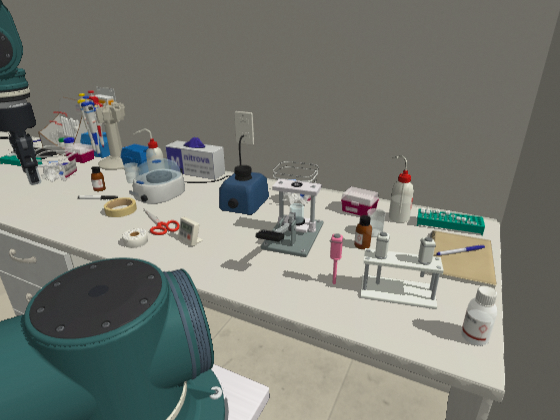

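View pics/t0.png

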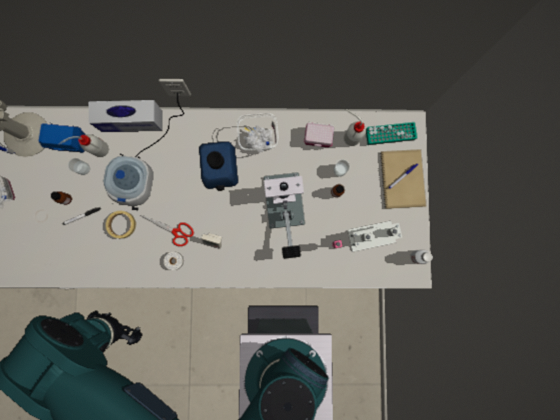

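The scene view shows the lift near (295,215) with its pad at (270,235), the stand at (400,265), and a pink decoy at (336,250). In the top view the hole is near (284,187), the pad (291,252) and the stand (378,235). I'll enlarge both.

```bash
python3 - <<'E'
from h import *
def c(fn,u,v,w,h): return cv2.resize(cv2.imread(f'pics/{fn}.png')[v:v+h,u:u+w],(400,300),interpolation=cv2.INTER_CUBIC)
a=np.hstack([c('s0',240,160,120,90),c('s0',340,220,120,90)])
b=np.hstack([c('t0',240,170,120,90),c('t0',325,200,100,75)])
cv2.imwrite('pics/c0.png',np.vstack([a,b]))
P,im,d=cloud('t0')
for n,u,v in[('pad',291,252),('bush?',284,187),('plate',272,187),('h1',366,237),('h2',392,232),('standL',355,240),('table',330,210)]: print(n,P[v,u].round(4))
P,im,d=cloud('s0')
for n,u,v in[('pad',270,235),('plate',284,186),('h1',382,238),('h2',427,240),('stand',405,262)]: print(n,P[v,u].round(4))
E
```

```text
pad [ 0.4363 -0.0142  0.1151]
bush? [0.6636 0.0082 0.0402]
plate [0.646  0.0489 0.1443]
h1 [ 0.4848 -0.2548  0.1449]
h2 [ 0.5014 -0.3402  0.1423]
standL [ 0.4771 -0.2294  0.09  ]
table [ 0.5881 -0.1583 -0.0029]
pad [ 0.4209 -0.0233  0.1174]
plate [0.6216 0.0371 0.1481]
h1 [-0.2493 -0.3801  0.5658]
h2 [ 0.4968 -0.3467  0.1461]
stand [ 0.4815 -0.3125  0.0915]
```

View pics/c0.png

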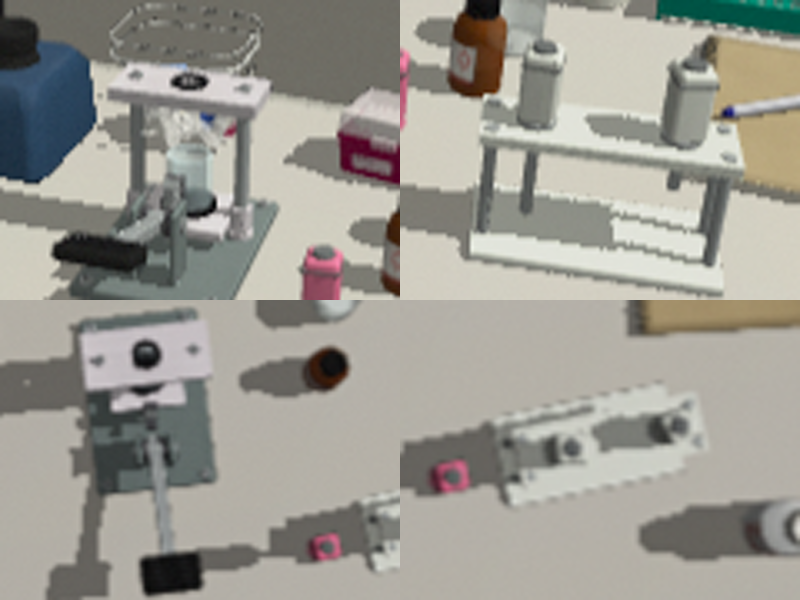

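The crops show the bush centre at top (284,186) and scene (296.5,184), and the pad at top (291,252) and scene (269.5,234). The inner probe, with its cap at top (367.5,236.5) and scene (383,234), has the longer stem below the plate. The outer stem is short.

```bash
python3 - <<'E'
from h import *
for n,a,b in[('hole',(284,186),(296.4,184)),('pad',(291,251.6),(269.6,233.8)),('cap',(367.4,236.5),(383.2,233.7)),('cap2',(394.2,231.2),(427.3,236.7))]: print(n,tri(('t0',*a),('s0',*b)),atz('t0',*a,.15))
P,im,d=cloud('t0')
# guide plate orientation, stand orientation
for n,(u0,u1,v0,v1),(z0,z1) in[('plate',(255,315,165,215),(.13,.16)),('stand',(340,410,215,260),(.08,.1)),('pad',(278,306,240,265),(.095,.135)),('foot',(340,410,215,265),(.0,.02))]:
    Q=P[v0:v1,u0:u1].reshape(-1,3);Q=Q[(Q[:,2]>z0)&(Q[:,2]<z1)]
    r=cv2.minAreaRect((Q[:,:2]*1000).astype(np.float32));print(n,len(Q),Q.mean(0).round(4),r)
E
```

```text
hole (array([0.64828283, 0.01101433, 0.14832654]), np.float64(0.0023636885954795048)) [0.64852836 0.00997967 0.15      ]
pad (array([ 0.43742306, -0.01402405,  0.1094891 ]), np.float64(0.0008352668197417963)) [ 0.43722049 -0.01302646  0.15      ]
cap (array([ 0.48651992, -0.25965382,  0.1447536 ]), np.float64(0.0005109819199972783)) [ 0.4861996  -0.25825402  0.15      ]
cap2 (array([ 0.50364255, -0.3455206 ,  0.14988451]), np.float64(0.0005472447394423796)) [ 0.50357709 -0.34520883  0.15      ]
plate 644 [0.6491 0.0103 0.1469] ((649.7139282226562, 10.398117065429688), (56.46956253051758, 123.61347961425781), 6.934177875518799)
stand 555 [ 0.4957 -0.3013  0.0906] ((496.71563720703125, -305.5057067871094), (49.94291687011719, 161.41781616210938), 11.95702838897705)
pad 241 [ 0.4416 -0.0144  0.1118] ((448.1295166015625, -13.671981811523438), (57.542205810546875, 59.27553176879883), 7.185727119445801)
foot 1739 [ 0.4806 -0.3106  0.004 ] ((483.32354736328125, -316.84173583984375), (174.95556640625, 251.8259735107422), 0.13894207775592804)
```

Request:
drive_tool:
  commands:
    - {"turn": [0,0,-8.2],"delta_pos": [0,0,0],"hand": 0}
    - {"turn": [0,0,-8.2],"delta_pos": [0,0,0],"hand": 0}
    - {"turn": [0,0,-8.2],"delta_pos": [0,0,0],"hand": 0}
    - {"turn": [0,0,-8.2],"delta_pos": [0,0,0],"hand": 0}
    - {"turn": [0,0,0],"delta_pos": [-0.012,-0.042,0],"hand": 0}
    - {"turn": [0,0,0],"delta_pos": [-0.012,-0.042,0],"hand": 0}
    - {"turn": [0,0,0],"delta_pos": [-0.012,-0.042,0],"hand": 0}
    - {"turn": [0,0,0],"delta_pos": [-0.012,-0.042,0],"hand": 0}

```text
t: 0.9
eef_pos: [0.2969, 0.3101, 0.2311]
orientation: [-3.141, -0.0, -3.019]
wrist_force: [1.6, -0.0, -0.8]
opening: -0.0004
gripper_force: 0.0
```

Request:
drive_tool:
  commands:
    - {"turn": [0,0,0],"delta_pos": [-0.012,-0.042,0],"hand": 0}
    - {"turn": [0,0,0],"delta_pos": [-0.012,-0.042,0],"hand": 0}
    - {"turn": [0,0,0],"delta_pos": [-0.012,-0.042,0],"hand": 0}
    - {"turn": [0,0,0],"delta_pos": [-0.012,-0.042,0],"hand": 0}
    - {"turn": [0,0,0],"delta_pos": [-0.012,-0.042,0],"hand": 0}
    - {"turn": [0,0,0],"delta_pos": [-0.012,-0.042,0],"hand": 0}
    - {"turn": [0,0,0],"delta_pos": [-0.012,-0.042,0],"hand": 0}
    - {"turn": [0,0,0],"delta_pos": [0,0,0],"hand": 0}

```text
t: 1.7
eef_pos: [0.4174, 0.0261, 0.2309]
orientation: [-3.141, -0.0, -3.025]
wrist_force: [0.3, -0.1, 0.4]
opening: -0.0003
gripper_force: 0.0
```

```bash
cat > go.py <<'E'
from h import *
def go(p,yaw=None):
    s=ctrl.state();T=T_tool(s);d=T[:3,:3].T@(np.array(p)-T[:3,3])
    print('t',round(s['t'],2),'at',s['eef_pos'].round(4),'rpy',np.degrees(s['orientation']).round(2),'tool delta',d.round(4),'F',s['wrist_force'].round(1),'open',round(s['opening'],4))
E
python3 -c "
from go import *
go([.4366,-.0154,.125]);grab('wrist','w0')"
```

```text
t 1.7 at [0.4174 0.0261 0.2309] rpy [-1.7996e+02 -1.0000e-02 -1.7332e+02] tool delta [-0.0143 -0.0434  0.1059] F [ 0.3 -0.1  0.4] open -0.0003
```

View pics/w0.png

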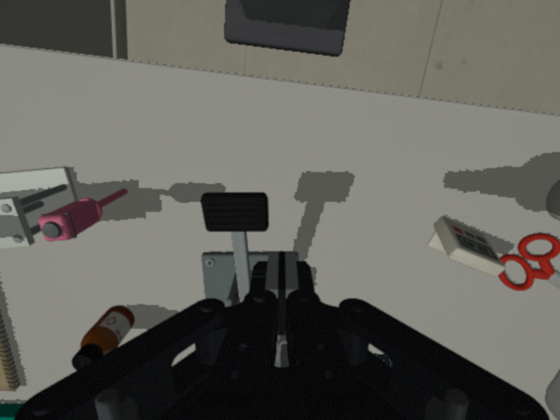

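The wrist view shows the closed tips at (283,255) and the pad's top face centred near (235,208), left of the tips, as expected.

```bash
python3 -c "
from go import *
print(atz('w0',235,207,.112)); P,im,d=cloud('w0');print(P[207,235],P[198,210],P[198,260])"
```

```text
[ 0.42908567 -0.01390652  0.112     ]
[ 0.42783139 -0.01346599  0.11565923] [ 0.42202497 -0.03568375  0.11592376] [0.41682842 0.00767605 0.11634458]
```

Request:
drive_tool:
  commands:
    - {"turn": [0,0,0],"delta_pos": [-0.007,-0.0215,0.03],"hand": 0}
    - {"turn": [0,0,0],"delta_pos": [-0.007,-0.0215,0.03],"hand": 0}
    - {"turn": [0,0,0],"delta_pos": [0,0,0.03],"hand": 0}
    - {"turn": [0,0,0],"delta_pos": [0,0,0.0],"hand": 0}
    - {"turn": [0,0,0],"delta_pos": [0,0,0.0],"hand": 0}

```text
t: 2.25
eef_pos: [0.4345, -0.0102, 0.1418]
orientation: [3.141, -0.001, -3.019]
wrist_force: [0.1, -0.3, 0.7]
opening: 0.0005
gripper_force: 0.0
```

Request:
drive_tool:
  commands:
    - {"turn": [0,0,0],"delta_pos": [0,-0.004,0.02],"hand": 0}
    - {"turn": [0,0,0],"delta_pos": [0,0,0.02],"hand": 0}
    - {"turn": [0,0,0],"delta_pos": [0,0,0.02],"hand": 0}
    - {"turn": [0,0,0],"delta_pos": [0,0,0.02],"hand": 0}
    - {"turn": [0,0,0],"delta_pos": [0,0,0.015],"hand": 0}
    - {"turn": [0,0,0],"delta_pos": [0,0,0.01],"hand": 0}
    - {"turn": [0,0,0],"delta_pos": [0,0,0],"hand": 0}

```text
t: 2.95
eef_pos: [0.4377, -0.0146, 0.0379]
orientation: [-3.141, 0.004, -3.019]
wrist_force: [-0.8, 1.0, 14.2]
opening: 0.0004
gripper_force: 6.7
```

Request:
drive_tool:
  commands:
    - {"turn": [0,0,0],"delta_pos": [0,0,0.004],"hand": 0}
    - {"turn": [0,0,0],"delta_pos": [0,0,0],"hand": 0}

```text
t: 3.15
eef_pos: [0.4381, -0.0146, 0.0358]
orientation: [-3.14, 0.006, -3.019]
wrist_force: [-8.9, 3.8, 43.6]
opening: -0.0001
gripper_force: 22.0
```

Request:
drive_tool:
  commands:
    - {"turn": [0,0,0],"delta_pos": [0,0,-0.025],"hand": 0}
    - {"turn": [0,0,0],"delta_pos": [0,0,-0.03],"hand": 0}
    - {"turn": [0,0,0],"delta_pos": [0.004,0,-0.03],"hand": 0}
    - {"turn": [0,0,0],"delta_pos": [0,0,-0.015],"hand": 0}
    - {"turn": [0,0,0],"delta_pos": [0,0,0],"hand": 0}
    - {"turn": [0,0,0],"delta_pos": [0,0,0],"hand": 0}

```text
t: 3.75
eef_pos: [0.432, -0.0151, 0.1332]
orientation: [-3.141, 0.002, -3.019]
wrist_force: [0.9, -0.2, 0.2]
opening: 0.0002
gripper_force: 0.0
```

Request:
drive_tool:
  commands:
    - {"turn": [0,0,0],"delta_pos": [0,0,0.015],"hand": 0}
    - {"turn": [0,0,0],"delta_pos": [0,0,0.02],"hand": 0}
    - {"turn": [0,0,0],"delta_pos": [0,0,0.02],"hand": 0}
    - {"turn": [0,0,0],"delta_pos": [0,0,0.02],"hand": 0}
    - {"turn": [0,0,0],"delta_pos": [0,0,0.015],"hand": 0}
    - {"turn": [0,0,0],"delta_pos": [0,0,0.01],"hand": 0}
    - {"turn": [0,0,0],"delta_pos": [0,0,0],"hand": 0}
    - {"turn": [0,0,0],"delta_pos": [0,0,0],"hand": 0}

```text
t: 4.55
eef_pos: [0.4327, -0.0152, 0.034]
orientation: [-3.141, 0.003, -3.019]
wrist_force: [-10.0, 3.1, 50.6]
opening: 0.0001
gripper_force: 25.8
```

Request:
drive_tool:
  commands:
    - {"turn": [0,0,0],"delta_pos": [0,0,-0.025],"hand": 0}
    - {"turn": [0,0,0],"delta_pos": [0,0,-0.03],"hand": 0}
    - {"turn": [0,0,0],"delta_pos": [0,0,-0.03],"hand": 0}
    - {"turn": [0,0,0],"delta_pos": [0,0,-0.015],"hand": 0}
    - {"turn": [0,0,0],"delta_pos": [0,0,0],"hand": 0}
    - {"turn": [0,0,0],"delta_pos": [0,0,0],"hand": 0}

```text
t: 5.15
eef_pos: [0.4312, -0.0152, 0.1316]
orientation: [3.141, -0.001, -3.02]
wrist_force: [1.0, 0.5, -0.0]
opening: 0.0002
gripper_force: 0.0
```

Request:
drive_tool:
  commands:
    - {"turn": [0,0,0],"delta_pos": [0,0,0.015],"hand": 0}
    - {"turn": [0,0,0],"delta_pos": [0,0,0.02],"hand": 0}
    - {"turn": [0,0,0],"delta_pos": [0,0,0.02],"hand": 0}
    - {"turn": [0,0,0],"delta_pos": [0,0,0.02],"hand": 0}
    - {"turn": [0,0,0],"delta_pos": [0,0,0.015],"hand": 0}
    - {"turn": [0,0,0],"delta_pos": [0,0,0.009],"hand": 0}
    - {"turn": [0,0,0],"delta_pos": [0,0,0],"hand": 0}
    - {"turn": [0,0,0],"delta_pos": [0,0,0],"hand": 0}

```text
t: 5.95
eef_pos: [0.4321, -0.0153, 0.034]
orientation: [-3.141, 0.002, -3.02]
wrist_force: [-7.6, 2.9, 44.0]
opening: 0.0003
gripper_force: 22.2
```

Request:
drive_tool:
  commands:
    - {"turn": [0,0,0],"delta_pos": [0,0,-0.025],"hand": 0}
    - {"turn": [0,0,0],"delta_pos": [0,0,-0.03],"hand": 0}
    - {"turn": [0,0,0],"delta_pos": [0,0,-0.03],"hand": 0}
    - {"turn": [0,0,0],"delta_pos": [0,0,-0.015],"hand": 0}
    - {"turn": [0,0,0],"delta_pos": [0,0,0],"hand": 0}
    - {"turn": [0,0,0],"delta_pos": [0,0,0],"hand": 0}

```text
t: 6.55
eef_pos: [0.4309, -0.0153, 0.132]
orientation: [3.141, -0.001, -3.02]
wrist_force: [0.0, 0.2, -0.0]
opening: 0.0005
gripper_force: 0.0
```

Request:
drive_tool:
  commands:
    - {"turn": [0,0,0],"delta_pos": [0,0,0.015],"hand": 0}
    - {"turn": [0,0,0],"delta_pos": [0,0,0.02],"hand": 0}
    - {"turn": [0,0,0],"delta_pos": [0,0,0.02],"hand": 0}
    - {"turn": [0,0,0],"delta_pos": [0,0,0.02],"hand": 0}
    - {"turn": [0,0,0],"delta_pos": [0,0,0.015],"hand": 0}
    - {"turn": [0,0,0],"delta_pos": [0,0,0.01],"hand": 0}
    - {"turn": [0,0,0],"delta_pos": [0,0,0],"hand": 0}
    - {"turn": [0,0,0],"delta_pos": [0,0,0],"hand": 0}

```text
t: 7.35
eef_pos: [0.4319, -0.0153, 0.0338]
orientation: [-3.141, 0.002, -3.02]
wrist_force: [-7.5, 2.8, 47.9]
opening: -0.0
gripper_force: 24.1
```

Request:
drive_tool:
  commands:
    - {"turn": [0,0,0],"delta_pos": [0,0,-0.025],"hand": 0}
    - {"turn": [0,0,0],"delta_pos": [0,0,-0.03],"hand": 0}
    - {"turn": [0,0,0],"delta_pos": [0,0,-0.03],"hand": 0}
    - {"turn": [0,0,0],"delta_pos": [0,0,-0.015],"hand": 0}
    - {"turn": [0,0,0],"delta_pos": [0,0,0],"hand": 0}
    - {"turn": [0,0,0],"delta_pos": [0,0,0],"hand": 0}

```text
t: 7.95
eef_pos: [0.4308, -0.0153, 0.1318]
orientation: [3.141, -0.002, -3.02]
wrist_force: [0.2, -0.3, 0.1]
opening: 0.0001
gripper_force: 0.0
```

Request:
drive_tool:
  commands:
    - {"turn": [0,0,0],"delta_pos": [0,0,0.015],"hand": 0}
    - {"turn": [0,0,0],"delta_pos": [0,0,0.02],"hand": 0}
    - {"turn": [0,0,0],"delta_pos": [0,0,0.02],"hand": 0}
    - {"turn": [0,0,0],"delta_pos": [0,0,0.02],"hand": 0}
    - {"turn": [0,0,0],"delta_pos": [0,0,0.015],"hand": 0}
    - {"turn": [0,0,0],"delta_pos": [0,0,0.01],"hand": 0}
    - {"turn": [0,0,0],"delta_pos": [0,0,0],"hand": 0}
    - {"turn": [0,0,0],"delta_pos": [0,0,0],"hand": 0}

```text
t: 8.75
eef_pos: [0.4314, -0.0153, 0.0337]
orientation: [-3.142, 0.001, -3.02]
wrist_force: [-10.4, 2.4, 49.4]
opening: -0.0002
gripper_force: 25.2
```

Request:
drive_tool:
  commands:
    - {"turn": [0,0,0],"delta_pos": [0,0,-0.025],"hand": 0}
    - {"turn": [0,0,0],"delta_pos": [0,0,-0.03],"hand": 0}
    - {"turn": [0,0,0],"delta_pos": [0,0,-0.04],"hand": 0}
    - {"turn": [0,0,0],"delta_pos": [0,0,-0.045],"hand": 0}
    - {"turn": [0,0,0],"delta_pos": [0,0,-0.04],"hand": 0.05}
    - {"turn": [0,0,0],"delta_pos": [0,0,-0.04],"hand": 0.05}
    - {"turn": [0,0,0],"delta_pos": [0,0,0],"hand": 0.05}

```text
t: 9.45
eef_pos: [0.4328, -0.0157, 0.2557]
orientation: [-3.14, 0.004, -3.02]
wrist_force: [0.4, 0.1, -0.4]
opening: 0.0437
gripper_force: 0.0
```

```bash
python3 -c "
from go import *
go([.47,-.2,.25]);grab('scene','s1')
c=cv2.imread('pics/s1.png')[160:270,250:350];cv2.imwrite('pics/c1.png',cv2.resize(c,None,fx=5,fy=5,interpolation=cv2.INTER_CUBIC))"
```

```text
t 9.45 at [ 0.4328 -0.0157  0.2557] rpy [-179.92    0.21 -173.02] tool delta [-0.0145 -0.1874  0.006 ] F [ 0.4  0.1 -0.4] open 0.0437
```

View pics/c1.png

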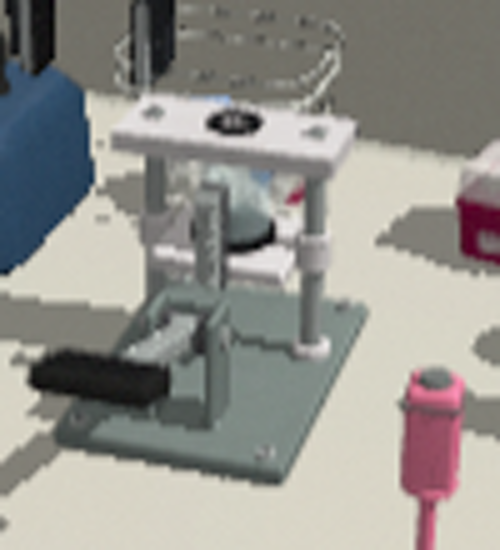

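The crop shows the cell right up under the guide plate and the lever back at rest. I'll check the height numerically and go to the probe.

Request:
drive_tool:
  commands:
    - {"turn": [0,0,0],"delta_pos": [-0.008,-0.042,0],"hand": 0.05}
    - {"turn": [0,0,0],"delta_pos": [-0.008,-0.042,0],"hand": 0.05}
    - {"turn": [0,0,0],"delta_pos": [-0.008,-0.042,0],"hand": 0.05}
    - {"turn": [0,0,0],"delta_pos": [-0.008,-0.042,0],"hand": 0.05}
    - {"turn": [0,0,0],"delta_pos": [-0.008,-0.042,0],"hand": 0.05}
    - {"turn": [0,0,0],"delta_pos": [0,0,0],"hand": 0.05}
    - {"turn": [0,0,0],"delta_pos": [0,0,0],"hand": 0.05}
    - {"turn": [0,0,0],"delta_pos": [0,0,0],"hand": 0.05}

```text
t: 10.3
eef_pos: [0.4961, -0.2182, 0.2519]
orientation: [3.14, -0.002, -3.02]
wrist_force: [-0.5, 0.5, -0.6]
opening: 0.0501
gripper_force: 0.0
```

```bash
python3 -c "
from go import *
P,im,d=cloud('s1');print(P[210:217,292].round(3),P[200:212,304].round(3))
go([.487,-.26,.1]);grab('wrist','w1')"
```

```text
[[0.597 0.002 0.094]
 [0.593 0.    0.093]
 [0.599 0.003 0.087]
 [0.599 0.003 0.084]
 [0.594 0.    0.084]
 [0.599 0.003 0.078]
 [0.598 0.002 0.076]] [[ 0.833  0.065  0.009]
 [ 0.829  0.063  0.008]
 [ 0.818  0.059  0.01 ]
 [ 0.663 -0.005  0.087]
 [ 0.657 -0.008  0.088]
 [ 0.653 -0.009  0.086]
 [ 0.646 -0.012  0.087]
 [ 0.648 -0.012  0.083]
 [ 0.646 -0.012  0.081]
 [ 0.637 -0.016  0.083]
 [ 0.633 -0.018  0.082]
 [ 0.632 -0.018  0.079]]
t 10.3 at [ 0.4961 -0.2182  0.2519] rpy [ 1.7990e+02 -1.1000e-01 -1.7301e+02] tool delta [ 0.0139 -0.0407  0.1518] F [-0.5  0.5 -0.6] open 0.0501
```

Request:
drive_tool:
  commands:
    - {"turn": [0,0,0],"delta_pos": [-0.011,-0.03,0],"hand": 0.05}
    - {"turn": [0,0,0],"delta_pos": [-0.011,-0.03,0],"hand": 0.05}
    - {"turn": [0,0,0],"delta_pos": [0,0,0],"hand": 0.05}
    - {"turn": [0,0,0],"delta_pos": [0,0,0],"hand": 0.05}

```text
t: 10.75
eef_pos: [0.5257, -0.2753, 0.2528]
orientation: [3.141, -0.001, -3.019]
wrist_force: [0.6, 0.3, -0.5]
opening: 0.0498
gripper_force: 0.0
```

```bash
python3 -c "
from go import *
go([.487,-.26,.1]);grab('wrist','w2')
cv2.imwrite('pics/c2.png',np.hstack([cv2.resize(cv2.imread('pics/%s.png'%n)[60:330,60:420],(400,300)) for n in('w1','w2')]))"
```

```text
t 10.75 at [ 0.5257 -0.2753  0.2528] rpy [ 1.7996e+02 -3.0000e-02 -1.7300e+02] tool delta [0.0365 0.0198 0.1529] F [ 0.6  0.3 -0.5] open 0.0498
```

View pics/c2.png

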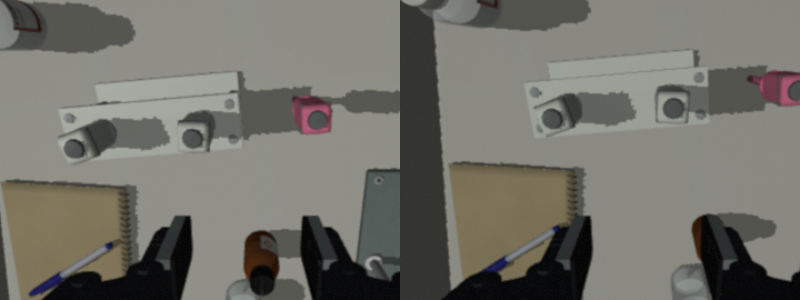

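The two wrist crops show the long probe's cap at w1 (234,183) and w2 (306,156). Its handle is nearly square to the image, and the pink decoy is well clear.

```bash
python3 - <<'E'
from go import *
c={}
for n,(u,v) in{'w1':(234,183),'w2':(306,156)}.items():
    P,im,d=cloud(n);g=im.mean(2);w=g[v-9:v+10,u-9:u+10]; 
    m=w<np.percentile(w,12)+25
    k,l,s,ce=cv2.connectedComponentsWithStats(m.astype(np.uint8));i=l[9,9] or 1+s[1:,4].argmax()
    c[n]=(ce[i][0]+u-9,ce[i][1]+v-9);print(n,c[n],s[i])
    Q=P[v-25:v+26,u-25:u+26].reshape(-1,3)
    for lo,hi in((.138,.147),(.147,.156)):
        q=Q[(Q[:,2]>lo)&(Q[:,2]<hi)];print(lo,len(q),q.mean(0).round(4),cv2.minAreaRect((q[:,:2]*1000).astype(np.float32)))
print(tri(('w1',*c['w1']),('w2',*c['w2'])))
E
```

```text
w1 (np.float64(233.49799196787149), np.float64(184.14457831325302)) [  0   2  19  17 249]
0.138 600 [ 0.4823 -0.2587  0.1434] ((484.1752624511719, -259.50689697265625), (24.40454864501953, 23.71787452697754), 5.311952114105225)
0.147 188 [ 0.4842 -0.2598  0.1479] ((484.21307373046875, -259.6563415527344), (13.224329948425293, 13.514883041381836), 41.37590408325195)
w2 (np.float64(306.1546762589928), np.float64(156.98561151079136)) [  0   1  19  18 278]
0.138 641 [ 0.4832 -0.2604  0.1436] ((484.4666442871094, -259.83758544921875), (24.44260025024414, 24.19477653503418), 4.109557628631592)
0.147 191 [ 0.4842 -0.26    0.1478] ((484.11541748046875, -259.85821533203125), (13.750082969665527, 12.946577072143555), 8.108504295349121)
(array([ 0.48421298, -0.25939697,  0.14358404]), np.float64(1.7628848605602914e-05))
```

Request:
drive_tool:
  commands:
    - {"turn": [0,0,0],"delta_pos": [0.02,0.01,0.02],"hand": 0.05}
    - {"turn": [0,0,0],"delta_pos": [0.019,0.0105,0.03],"hand": 0.05}
    - {"turn": [0,0,2.3],"delta_pos": [0,0,0.03],"hand": 0.05}
    - {"turn": [0,0,0],"delta_pos": [0,0,0],"hand": 0.05}
    - {"turn": [0,0,0],"delta_pos": [0,0,0],"hand": 0.05}
    - {"turn": [0,0,0],"delta_pos": [0,0,0],"hand": 0.05}

```text
t: 11.4
eef_pos: [0.4854, -0.2605, 0.1749]
orientation: [-3.14, 0.002, -3.059]
wrist_force: [0.3, -0.3, -0.7]
opening: 0.0499
gripper_force: 0.0
```

```bash
python3 -c "
from go import *
go([.4843,-.2598,.101])"
```

```text
t 11.4 at [ 0.4854 -0.2605  0.1749] rpy [-1.7992e+02  1.0000e-01 -1.7525e+02] tool delta [0.0012 0.0009 0.0739] F [ 0.3 -0.3 -0.7] open 0.0499
```

Request:
drive_tool:
  commands:
    - {"turn": [0,0,0],"delta_pos": [0.001,0.001,0.025],"hand": 0.05}
    - {"turn": [0,0,0],"delta_pos": [0,0,0.025],"hand": 0.05}
    - {"turn": [0,0,0],"delta_pos": [0,0,0.023],"hand": 0.05}
    - {"turn": [0,0,0],"delta_pos": [0,0,0],"hand": 0.05}
    - {"turn": [0,0,0],"delta_pos": [0,0,0],"hand": 0.05}

```text
t: 11.9
eef_pos: [0.4842, -0.2597, 0.1015]
orientation: [-3.141, 0.001, -3.06]
wrist_force: [-0.4, -0.1, -0.6]
opening: 0.0498
gripper_force: 0.0
```

Request:
drive_tool:
  commands:
    - {"turn": [0,0,0],"delta_pos": [0,0,0],"hand": 0.03}
    - {"turn": [0,0,0],"delta_pos": [0,0,0],"hand": 0.026}
    - {"turn": [0,0,0],"delta_pos": [0,0,0],"hand": 0.015}
    - {"turn": [0,0,0],"delta_pos": [0,0,0],"hand": 0.0}
    - {"turn": [0,0,0],"delta_pos": [0,0,0],"hand": 0.0}
    - {"turn": [0,0,0],"delta_pos": [0,0,0],"hand": 0.0}
  force: 60

```text
t: 12.5
eef_pos: [0.4841, -0.2598, 0.1016]
orientation: [-3.14, 0.002, -3.06]
wrist_force: [-1.6, 0.2, 7.3]
opening: 0.0234
gripper_force: 58.4
```

Request:
drive_tool:
  commands:
    - {"turn": [0,0,0],"delta_pos": [0,0,-0.005],"hand": 0}
    - {"turn": [0,0,0],"delta_pos": [0,0,-0.015],"hand": 0}
    - {"turn": [0,0,0],"delta_pos": [0,0,-0.025],"hand": 0}
    - {"turn": [0,0,0],"delta_pos": [0,0,-0.03],"hand": 0}
    - {"turn": [0,0,0],"delta_pos": [0,0,-0.03],"hand": 0}
    - {"turn": [0,0,0],"delta_pos": [0,0,-0.03],"hand": 0}
    - {"turn": [0,0,0],"delta_pos": [0,0,-0.025],"hand": 0}
    - {"turn": [0,0,0],"delta_pos": [0,0,-0.015],"hand": 0}

```text
t: 13.3
eef_pos: [0.4837, -0.2596, 0.2779]
orientation: [-3.14, 0.002, -3.06]
wrist_force: [-0.2, -0.1, -1.1]
opening: 0.0235
gripper_force: 58.7
```

Request:
drive_tool:
  commands:
    - {"turn": [0,0,0],"delta_pos": [0,0,0],"hand": 0}
    - {"turn": [0,0,0],"delta_pos": [0,0,0],"hand": 0}

```text
t: 13.5
eef_pos: [0.4835, -0.2594, 0.275]
orientation: [-3.142, 0.0, -3.06]
wrist_force: [0.4, 0.3, -0.9]
opening: 0.0232
gripper_force: 58.7
```

```bash
python3 -c "
from go import *
go([.60,.0,.28]);grab('wrist','w3');grab('scene','s2')
a=cv2.resize(cv2.imread('pics/w3.png')[100:400,80:480],(400,300));b=cv2.resize(cv2.imread('pics/s2.png')[150:270,350:510],(400,300),interpolation=cv2.INTER_CUBIC)
cv2.imwrite('pics/c3.png',np.hstack([a,b]))"
```

```text
t 13.5 at [ 0.4835 -0.2594  0.275 ] rpy [-180.      0.   -175.33] tool delta [-0.1373  0.249  -0.005 ] F [ 0.4  0.3 -0.9] open 0.0232
```

View pics/c3.png

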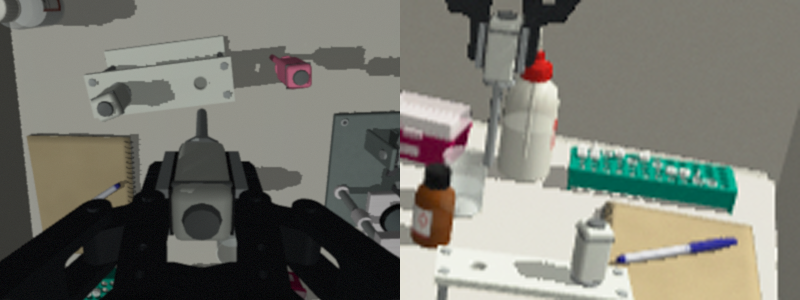

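The crop confirms that the long probe is held, with its stem tip near wrist pixel (282,212). The short probe is still in its hole. Next I'll check how upright the stem is in the tool frame.

```bash
python3 - <<'E'
from go import *
s=ctrl.state();p=ctrl.camera_params('wrist');H=np.linalg.inv(np.array(p['hand_eye']));f=210/np.tan(np.radians(p['fov_y'])/2)
def pr(x):
    c=H@np.append(x,1);return np.round([p['cx']+f*c[0]/c[2],p['cy']+f*c[1]/c[2],c[2]],2)
for x in[(0,0,.0865),(0,0,.075),(0,0,.05),(0,0,.0115),(0,0,-.0465),(0,.002,.0865),(.002,0,.0865)]: print(x,pr(np.array(x)))
z=np.load('pics/w3.npz');im=z['im'].astype(int);
for v in range(205,244,3): print(v,im[v,270:300].mean(1).astype(int))
P,_,d=cloud('w3');inv=np.linalg.inv(T_tool(s))
for v in range(212,242,4):
    for u in(280,282,284): print(v,u,(inv@np.append(P[v,u],1))[:3].round(4),end=' ')
    print()
z=np.load('pics/s2.npz');im=z['im'].astype(int)
for v in range(184,228,4): print(v,im[v,376:402].mean(1).astype(int))
E
```

```text
(0, 0, 0.0865) [2.8076e+02 2.1137e+02 2.4000e-01]
(0, 0, 0.075) [2.8073e+02 2.1632e+02 2.3000e-01]
(0, 0, 0.05) [2.8065e+02 2.2890e+02 2.1000e-01]
(0, 0, 0.0115) [2.8049e+02 2.5510e+02 1.7000e-01]
(0, 0, -0.0465) [2.8005e+02 3.2583e+02 1.2000e-01]
(0, 0.002, 0.0865) [2.8330e+02 2.1137e+02 2.4000e-01]
(0.002, 0, 0.0865) [2.8076e+02 2.0896e+02 2.4000e-01]
205 [162 163 161 162 161 160 160 160 156 153 153 153 150 150 148 148 146 147
 145 146 144 143 143 143 143 143 144 143 143 143]
208 [143 143 143 143 142 143 143 142 139 128 113 102 103 116 130 140 143 143
 144 144 144 143 144 142 143 142 143 144 144 144]
211 [145 144 144 144 144 143 134  99  72  60  54  48  46  45  47  66 107 137
 144 144 143 143 143 144 143 143 143 143 143 143]
214 [143 143 143 143 144 140 121  84  66  61  54  48  48  46  47  48  75 122
 141 144 144 144 143 144 142 143 144 143 142 142]
217 [144 144 144 143 145 139 118  84  65  61  53  49  46  46  46  47  71 116
 140 143 143 143 145 143 143 142 143 143 144 143]
220 [143 143 144 144 143 136 111  79  65  59  54  50  48  47  45  45  63 104
 138 144 143 142 143 144 143 143
[... 2203 characters left out ...]

 143 146 147 151 152 152 131 144]
204 [ 46 187 222 223 223 223 223 223 169  98 100 127 169 223 125 109 113 119
 122 126 129 130 132 149 130 174]
208 [179 218 222 219 223 224 223 224 106  97 114 142 203 184 111 110 118 121
 123 127 128 131 133 123 148 160]
212 [153 145 139 137 137 133 132 114  93 100 127 155 178 120 110 114 119 121
 126 128 131 133 132 132 169 152]
216 [155 146 148 146 146 141 147 133 125 108 136 132 129 105 110 118 119 125
 126 129 131 133 134 141 148 159]
220 [168 170 163 160 161 160 159 147 163 136 136 136 136 137 131 130 122 119
 127 129 133 134 137 146 154 159]
224 [179 180 181 181 181 181 179 186 220 223 224 224 224 223 224 223 223 223
 224 222 224 224 223 223 224 223]
```

The stem is straight along the tool axis, about (−0.2, +0.6) mm off it in the wrist camera's frame. I'll move over the lift, 20 mm beyond the hole, to measure the hole with the same camera.

Request:
drive_tool:
  commands:
    - {"turn": [0,0,0],"delta_pos": [-0.01,0.013,0],"hand": 0}
    - {"turn": [0,0,0],"delta_pos": [-0.02,0.025,0],"hand": 0}
    - {"turn": [0,0,0],"delta_pos": [-0.03,0.036,0],"hand": 0}
    - {"turn": [0,0,0],"delta_pos": [-0.03,0.036,0],"hand": 0}
    - {"turn": [0,0,0],"delta_pos": [-0.03,0.036,0],"hand": 0}
    - {"turn": [0,0,0],"delta_pos": [-0.03,0.036,0],"hand": 0}
    - {"turn": [0,0,0],"delta_pos": [-0.03,0.036,0],"hand": 0}
    - {"turn": [0,0,0],"delta_pos": [-0.015,0.022,0],"hand": 0}

```text
t: 14.4
eef_pos: [0.6594, -0.0014, 0.2736]
orientation: [3.141, -0.002, -3.058]
wrist_force: [0.3, -1.1, -0.2]
opening: 0.0233
gripper_force: 58.8
```

Request:
drive_tool:
  commands:
    - {"turn": [0,0,0],"delta_pos": [-0.012,0.014,0],"hand": 0}
    - {"turn": [0,0,0],"delta_pos": [0,0,0],"hand": 0}
    - {"turn": [0,0,0],"delta_pos": [0,0,0],"hand": 0}
    - {"turn": [0,0,0],"delta_pos": [0,0,0],"hand": 0}
    - {"turn": [0,0,0],"delta_pos": [0,0,0],"hand": 0}

```text
t: 14.9
eef_pos: [0.6687, 0.0097, 0.2754]
orientation: [-3.142, -0.0, -3.061]
wrist_force: [-0.0, 0.8, 0.5]
opening: 0.0233
gripper_force: 58.8
```

```bash
python3 -c "
from go import *
go([.649,.0104,.275]);grab('wrist','w4')
cv2.imwrite('pics/c4.png',cv2.resize(cv2.imread('pics/w4.png')[120:270,180:380],(800,600),interpolation=cv2.INTER_CUBIC))"
```

```text
t 14.9 at [0.6687 0.0097 0.2754] rpy [-180.     -0.   -175.39] tool delta [0.0196 0.0022 0.0004] F [-0.   0.8  0.5] open 0.0233
```

View pics/c4.png

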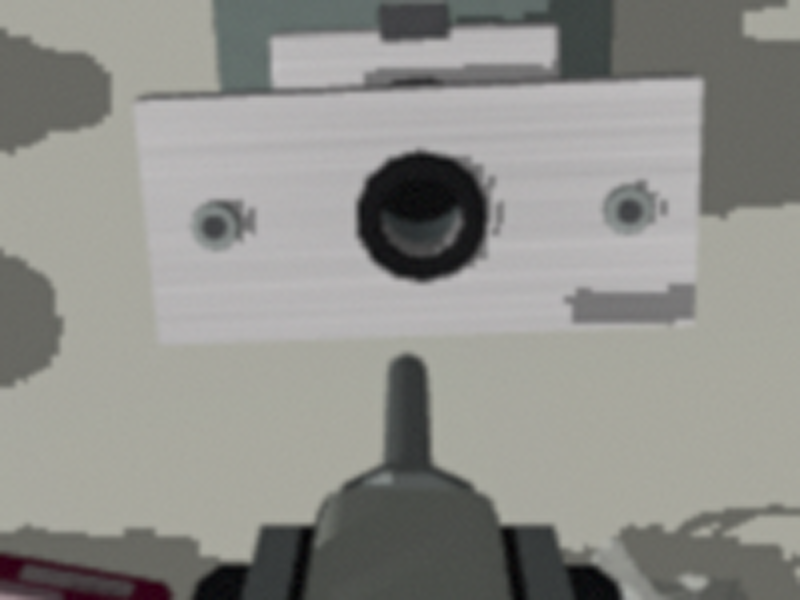

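The crop shows the bush spanning crop x 357–488 and y 151–281, which puts its centre near wrist pixel (285,174). The stem tip is at (281.5,209).

```bash
python3 - <<'E'
from go import *
from scipy.optimize import least_squares
z=np.load('pics/w4.npz');T=np.linalg.inv(z['T']);f,cx,cy=z['f'],z['cx'],z['cy'];im=z['im'].astype(float).mean(2)
a=np.linspace(0,2*np.pi,200)
def sil(x,y):
    P=np.vstack([np.c_[x+.015*np.cos(a),y+.015*np.sin(a),np.full(200,h)] for h in(.15,.146)])
    C=P@T[:3,:3].T+T[:3,3];return np.c_[cx+f*C[:,0]/C[:,2],cy+f*C[:,1]/C[:,2]].astype(np.float32)
def ext(x): q=sil(*x);return np.array([q[:,0].min(),q[:,0].max(),q[:,1].min(),q[:,1].max()])
m=np.array([180+357.5/4-.5,180+488.5/4-.5,120+151.5/4-.5,120+281.5/4-.5])
r=least_squares(lambda x:ext(x)-m,[.649,.0104],diff_step=1e-3);print('ext',r.x,r.fun)
# intensity fit: soft dark mask vs. silhouette
def cost(x):
    M=np.zeros((420,560),np.uint8);h=cv2.convexHull(sil(*x));cv2.fillPoly(M,[(h*16).round().astype(np.int32)],255,cv2.LINE_AA,4)
    w=slice(145,205),slice(255,315);t=np.clip((165-im[w])/110,0,1)*0+ (im[w]<105);return np.abs(M[w]/255-np.where(M[w]>0,np.maximum(t,0),t)).sum()
g=[(cost((x,y)),x,y) for x in np.arange(.642,.657,.0005) for y in np.arange(.004,.017,.0005)]
print('mask',sorted(g)[:4])
P,_,_=cloud('w4');Q=P[120:220,200:370].reshape(-1,3);Q=Q[(Q[:,2]>.139)&(Q[:,2]<.153)];print(Q.mean(0),cv2.minAreaRect((Q[:,:2]*1000).astype(np.float32)))
s=ctrl.state();h=r.x;print('TCP goal');Rm=T_tool(s)[:3,:3];off=Rm@np.array([-.0002,.0006,0]);go([h[0]-off[0],h[1]-off[1],.275])
E
```

```text
ext [0.6470769  0.01192114] [-0.55938721  0.55935669 -0.73017883  0.79107666]
mask [(np.float64(125.4), np.float64(0.6469999999999995), np.float64(0.012000000000000007)), (np.float64(126.15686274509805), np.float64(0.6469999999999995), np.float64(0.011500000000000007)), (np.float64(128.33333333333331), np.float64(0.6474999999999994), np.float64(0.012000000000000007)), (np.float64(129.38823529411766), np.float64(0.6464999999999995), np.float64(0.011500000000000007))]
[0.64584441 0.01175857 0.14660024] ((647.3010864257812, 11.66131591796875), (56.68309783935547, 124.29393005371094), 6.798667907714844)
TCP goal
t 14.95 at [0.6688 0.0098 0.2755] rpy [-1.8000e+02  1.0000e-02 -1.7539e+02] tool delta [0.0217 0.0032 0.0005] F [-0.7 -0.4 -0.8] open 0.0233
```

Request:
drive_tool:
  commands:
    - {"turn": [0,0,0],"delta_pos": [0.008,0.001,0],"hand": 0}
    - {"turn": [0,0,0],"delta_pos": [0.009,0.0012,0],"hand": 0}
    - {"turn": [0,0,0],"delta_pos": [0.005,0.001,0],"hand": 0}
    - {"turn": [0,0,0],"delta_pos": [0,0,0],"hand": 0}
    - {"turn": [0,0,0],"delta_pos": [0,0,0],"hand": 0}
    - {"turn": [0,0,0],"delta_pos": [0,0,0],"hand": 0}
    - {"turn": [0,0,0],"delta_pos": [0,0,0],"hand": 0}

```text
t: 15.65
eef_pos: [0.6472, 0.0119, 0.2751]
orientation: [3.142, -0.0, -3.06]
wrist_force: [0.2, 0.7, -0.4]
opening: 0.0237
gripper_force: 58.8
```

```bash
python3 -c "
from go import *
go([.6473,.0113,.18]);grab('wrist','w5');grab('scene','s5');grab('top','t5')
a=cv2.resize(cv2.imread('pics/w5.png')[140:240,230:330],(400,400),interpolation=cv2.INTER_CUBIC)
b=cv2.resize(cv2.imread('pics/s5.png')[130:210,255:335],(400,400),interpolation=cv2.INTER_CUBIC)
cv2.imwrite('pics/c5.png',np.hstack([a,b]))"
```

```text
t 15.65 at [0.6472 0.0119 0.2751] rpy [ 1.8000e+02 -1.0000e-02 -1.7533e+02] tool delta [-0.0001 -0.0007  0.0951] F [ 0.2  0.7 -0.4] open 0.0237
```

View pics/c5.png

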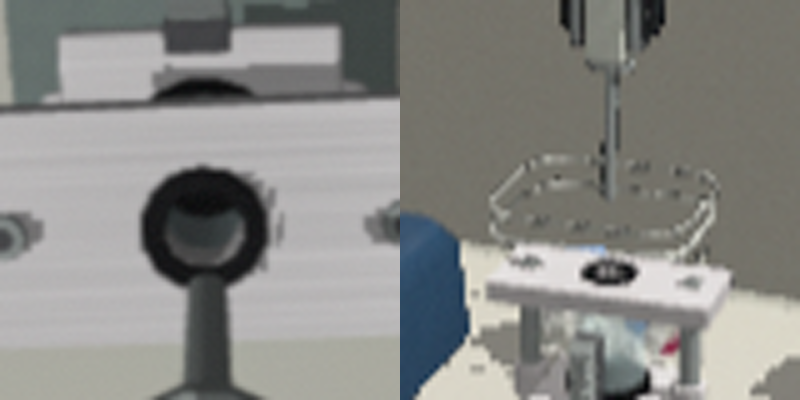

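The wrist crop has the stem at x≈209 and the bush at x≈205, about 0.5 mm apart sideways. The scene crop has the stem pointing at the bush. I'll refit for x.

```bash
python3 - <<'E'
from go import *
from scipy.optimize import least_squares
z=np.load('pics/w5.npz');T=np.linalg.inv(z['T']);f,cx,cy=z['f'],z['cx'],z['cy']
a=np.linspace(0,2*np.pi,200)
def ext(x):
    P=np.vstack([np.c_[x[0]+.015*np.cos(a),x[1]+.015*np.sin(a),np.full(200,h)] for h in(.15,.146)])
    C=P@T[:3,:3].T+T[:3,3];u=cx+f*C[:,0]/C[:,2];v=cy+f*C[:,1]/C[:,2];return np.array([u.min(),u.max(),v.min(),v.max()])
m=np.array([230+141.5/4-.5,230+269.5/4-.5,140+166.5/4-.5,140+289.5/4-.5])
r=least_squares(lambda x:ext(x)-m,[.649,.0104],diff_step=1e-3);print(r.x,r.fun)
im=z['im'].astype(int)
for v in(206,208,210,214,218,222,230): print(v,im[v,270:296].mean(1).astype(int))
print([(np.array(im[v,281].mean()).round()) for v in range(165,225)])
P,_,_=cloud('w5');I=np.linalg.inv(T_tool(ctrl.state()))
print([(I@np.append(P[v,282],1))[:3].round(4).tolist() for v in(214,220,226,232)])
E
```

```text
[0.64692363 0.01194886] [-0.5556312   0.55566074 -0.99862986  1.07348549]
206 [ 22  24  23  21  21  21  27  39  42  44  48  49  52  53  53  41  27  26
  24  22  24  24  32  70 110 118]
208 [ 80  48  28  19  22  22  25  22  27  34  38  40  37  36  30  22  26  24
  22  27  47  82 111 142 172 174]
210 [175 159 125  81  48  33  35  54  77  71  67  58  56  56  55  46  37  50
  77 112 145 175 184 185 185 184]
214 [182 181 182 182 182 177 153 104  79  72  63  61  55  55  55  56  96 156
 179 182 179 181 179 180 180 179]
218 [182 183 182 182 183 175 140  97  76  72  63  58  56  56  53  55  80 137
 176 183 183 182 182 182 183 182]
222 [183 184 182 183 184 171 127  89  76  70  65  58  55  55  52  54  76 130
 173 181 181 181 181 180 181 181]
230 [167 167 167 166 167 154 107  82  74  69  65  58  56  54  53  53  57  99
 157 167 167 166 167 165 166 166]
[np.float64(81.0), np.float64(126.0), np.float64(175.0), np.float64(185.0), np.float64(183.0), np.float64(181.0), np.float64(179.0), np.float64(178.0), np.float64(179.0), np.float64(177.0), np.float64(179.0), np.float64(182.0), np.float64(179.0), np
[... 252 characters left out ...]
, np.float64(19.0), np.float64(20.0), np.float64(36.0), np.float64(48.0), np.float64(53.0), np.float64(51.0), np.float64(52.0), np.float64(50.0), np.float64(51.0), np.float64(54.0), np.float64(68.0), np.float64(71.0), np.float64(72.0), np.float64(70.0), np.float64(49.0), np.float64(31.0), np.float64(40.0), np.float64(54.0), np.float64(58.0), np.float64(58.0), np.float64(57.0), np.float64(59.0), np.float64(61.0), np.float64(58.0), np.float64(58.0), np.float64(58.0), np.float64(59.0), np.float64(57.0), np.float64(58.0), np.float64(59.0), np.float64(58.0), np.float64(58.0), np.float64(57.0)]
[[0.0039, 0.0009, 0.0688], [0.0039, 0.0008, 0.0565], [0.0039, 0.0008, 0.0452], [0.0035, 0.0008, 0.0361]]
```

Request:
drive_tool:
  commands:
    - {"turn": [0,0,0],"delta_pos": [0.0001,-0.0006,0.008],"hand": 0}
    - {"turn": [0,0,0],"delta_pos": [0,0,0.01],"hand": 0}
    - {"turn": [0,0,0],"delta_pos": [0,0,0.01],"hand": 0}
    - {"turn": [0,0,0],"delta_pos": [0,0,0.005],"hand": 0}
    - {"turn": [0,0,0],"delta_pos": [0,0,0],"hand": 0}
    - {"turn": [0,0,0],"delta_pos": [0,0,0],"hand": 0}
    - {"turn": [0,0,0],"delta_pos": [0,0,0],"hand": 0}

```text
t: 16.5
eef_pos: [0.6471, 0.0114, 0.2427]
orientation: [-3.142, 0.001, -3.06]
wrist_force: [0.7, 0.4, -0.2]
opening: 0.023
gripper_force: 58.8
```

```bash
python3 -c "
from go import *
go([.6470,.0113,.182])"
```

```text
t 16.5 at [0.6471 0.0114 0.2427] rpy [-1.8000e+02  3.0000e-02 -1.7533e+02] tool delta [ 0.0001 -0.0001  0.0607] F [ 0.7  0.4 -0.2] open 0.023
```

Request:
drive_tool:
  commands:
    - {"turn": [0,0,0],"delta_pos": [0,0,0.007],"hand": 0}
    - {"turn": [0,0,0],"delta_pos": [0,0,0.009],"hand": 0}
    - {"turn": [0,0,0],"delta_pos": [0,0,0.01],"hand": 0}
    - {"turn": [0,0,0],"delta_pos": [0,0,0.01],"hand": 0}
    - {"turn": [0,0,0],"delta_pos": [0,0,0.01],"hand": 0}
    - {"turn": [0,0,0],"delta_pos": [0,0,0.009],"hand": 0}
    - {"turn": [0,0,0],"delta_pos": [0,0,0.005],"hand": 0}
    - {"turn": [0,0,0],"delta_pos": [0,0,0],"hand": 0}

```text
t: 17.3
eef_pos: [0.6466, 0.0115, 0.1815]
orientation: [3.141, -0.001, -3.06]
wrist_force: [0.4, -0.6, 0.0]
opening: 0.0234
gripper_force: 58.8
```

Request:
drive_tool:
  commands:
    - {"turn": [0,0,0],"delta_pos": [0,0,0],"hand": 0}
    - {"turn": [0,0,0],"delta_pos": [0,0,0],"hand": 0}
    - {"turn": [0,0,0],"delta_pos": [0,0,0],"hand": 0}
    - {"turn": [0,0,0],"delta_pos": [0,0,0],"hand": 0}

```text
t: 17.7
eef_pos: [0.647, 0.0114, 0.1825]
orientation: [-3.142, 0.0, -3.06]
wrist_force: [1.1, -0.4, -0.8]
opening: 0.0232
gripper_force: 58.8
```

```bash
python3 -c "
from go import *
go([.6470,.0113,.182]);grab('wrist','w6');grab('scene','s6')
a=cv2.resize(cv2.imread('pics/w6.png')[150:270,220:340],(400,400),interpolation=cv2.INTER_CUBIC)
b=cv2.resize(cv2.imread('pics/s6.png')[145:225,255:335],(400,400),interpolation=cv2.INTER_CUBIC)
cv2.imwrite('pics/c6.png',np.hstack([a,b]))"
```

```text
t 17.7 at [0.647  0.0114 0.1825] rpy [-1.8000e+02  3.0000e-02 -1.7533e+02] tool delta [ 0.     -0.0001  0.0005] F [ 1.1 -0.4 -0.8] open 0.0232
```

View pics/c6.png

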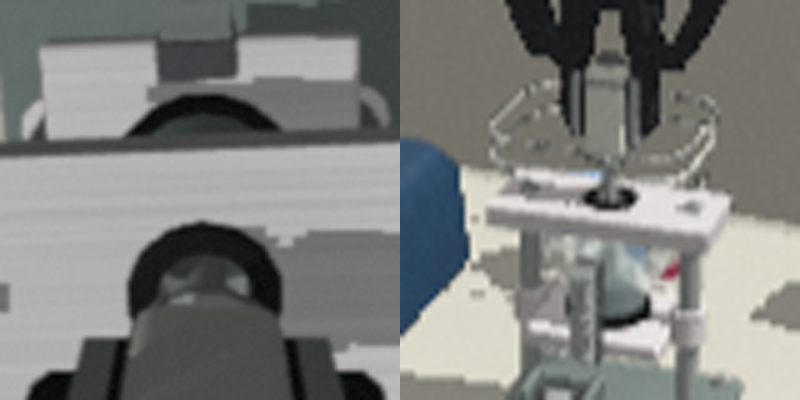

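The stem passes down the middle of the hole in both views, with no contact force. The tip is at about z = 96 mm, in the lower half of the cell. Handing in.

```bash
python3 -c "
from plant import ctrl
print(ctrl.close_job())"
```

```text
the job is handed in; nothing more can be done
None
```

The job is handed in at about 18 s: the cell is up under the guide plate after five full strokes and the lever is back at rest. The long probe is held still and centred in the hole, with its tip about 13 mm above the cell floor; I saw no sign of contact going in, and the judge's result was not shown.

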